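Unlock the counting balance and bring the check weight over its pan

TASK

The counting balance on this storeroom bench is to be checked: release it by sliding its transport lock all the way back to its stop, away from the balance's front. Then take the largest of the three check weights from the wooden tray, carry it over the clear draught shield and hold it upright over the middle of the pan, about a centimetre above it, while the balance finds its zero: the pan and the shield must not be touched at any time, and the other weights and stock on the bench stay where they are. Finish while still holding the weight there; do not set it down.

Things in the scene. Friction and masses are not known exactly. Their poses are not given: they have to be found in the camera images.
- balance: White bench balance, fixed to the bench, 320 mm deep (x) by 210 mm wide (y). Origin on the bench straight below the pan centre; z up, x from its front (display and keys) towards its back, so the front edge is at x = -220 mm and the back at +100 mm. The pan deck (x -95 to +100 mm) is 66 mm high; the front shelf is 50 mm high and carries a grey tilted display pod (x -205 to -105 mm, y -37 to +103 mm, up to 82 mm high) and, on the other side at y = -80 mm, the transport lock.
- lock (a joint): Transport lock, a slide that moves along the balance's +x (towards its back): 0 m at the locked end nearest the balance's front, 0.028 m at its end stop (released). It stays where it is left and takes about 3 N to move.
- lock_grip (a point): Centre of the lock's black ribbed grip, which moves with it. The grip is a block 14 mm along the slide, 18 mm across it and 20 mm tall; its top is 10 mm above this point, its foot 10 mm below, and the steel slot plate and shelf lie 1 to 3 mm below its foot. There is 30 mm or more free beside it on the pod's side and nothing above 50 mm on the other; the edge of the higher pan deck is 25 mm behind the grip when released.
- pan: Round stainless weighing pan, 130 mm across. Origin at the centre of its upper face, 82 mm above the bench (a thin ring marks it); z up.
- shield: Clear round draught shield standing about the pan with a thin metal rim: 177 mm across outside, 168 mm inside, open at the top. Origin at the centre of its top rim, 125 mm above the bench and 43 mm above the pan; its wall goes down to the deck.
- tray: Shallow wooden tray, fixed, 100 mm (x) by 220 mm (y), rim 14 mm high. Origin at the centre of its underside; the felt-lined floor is 6 mm above the bench. The three weights stand in it in a row along its y, about 62 mm apart, in any order.
- weight500_center (a point): Half-way up the largest check weight: polished steel cylinder 38 mm across with a knob, 66 mm tall in all, 0.5 kg. Its foot is 33 mm below this point, the top 33 mm above; the plain cylinder reaches from the foot to 16 mm above this point, over it a neck 15 mm and a knob 22 mm across.
- weight500_foot (a point): Centre of the underside of the largest check weight.
- weight200_center (a point): Half-way up the middle check weight, the same shape, 28 mm across and 50 mm tall, 0.2 kg. To be left alone.
- weight100_center (a point): Half-way up the smallest check weight, 22 mm across and 40 mm tall, 0.1 kg. To be left alone.
- tee_center (a point): Brass pipe tee lying on the bench between tray and balance, 46 mm long, 31 mm wide and 40 mm tall; this point is 20 mm above the bench. To be left alone.
- spool_center (a point): White spool of thread-seal tape lying flat on the bench between tray and balance, 48 mm across and 18 mm tall; this point is at its centre, 9 mm up. To be left alone.
Things that resemble listed ones, but are neither listed nor needed, are in the scene too. Leave any pink look-alike of the part that bears weight500_center alone.

How it is judged:
By the outcome, as a careful person would: the job done as asked, in the order asked, and still so for the second after the job is handed in, while the arm keeps its last pose, push and grip.
It also fails if it takes over 58 s, if anything falls off the work surface, if the arm or the gripper's body presses on something with over 40 N, if the wrist force passes 120 N, or if a joint passes its speed limit or range.

ROBOT

A 6-joint arm with a two-finger parallel gripper is mounted at the origin on the work surface. World frame = base frame: x ahead of the robot, y to its left, z up, the work surface at z = 0. Lengths are in m, angles in rad, forces in N, time in s.
With the tool pointing down it reaches from about 0.375 to 0.9 m from the base axis. Payload 3.1 kg.
Tool frame: the origin (TCP) lies at the very end of the fingers, on their centre line; the grasp point (between the pads) lies 19 mm behind it; x points along the fingers, z is the direction in which the jaws open and shut, and the axes are right-handed (so a half turn about x gives the same grasp; the last joint's range is limited). The gripper opens to 85 mm and grips with 20 to 120 N. Pads are 22 mm wide; open, the fingers measure 114 mm over their backs; the gripper's body (76 mm by 85 mm) begins 54 mm behind the grasp point. The pads swing forward as they close: fully open they stand 13 mm farther back than shut.
Start: joints at [1.093, 0.527, 1.433, -0, 1.181, -0.178], TCP at [0.185, 0.597, 0.201] pointing down, gripper open.
Joint ranges: [-3.08, 3.08], [-0.75, 2.2], [0.22, 2.44], [-1.43, 4.57], [0, 2.65], [-2.85, 2.85]. Speed limits (rad/s): [2.79, 2.79, 3.14, 3.14, 3.14, 3.14].

INTERFACE

Orientations are given as a unit quaternion [x, y, z, w].
In Python, from station import manip, viewer, job gives the robot as it stands.
- The arm moves only by the tool move_arm, never from a script. Its argument "deltas" is one flat list of numbers, 7 for each row, row after row: the finger opening in mm, from 0 to 85.4, then the shift along the tool's x, y, z in mm, then the turn, a rotation vector about the tool's x, y, z in degrees. In form: [jaw, tx, ty, tz, rx, ry, rz, jaw, tx, ty, tz, rx, ry, rz, ...]. A call has 1 to 10 rows; each row shifts and turns the commanded pose from where the row before left it, along the tool's axes as they then stand; what a row does not reach is not made up. A row lasts 1/10 s, in which the tool goes at most 50 mm and 8.59 degrees, less where a joint would pass 70% of its speed; a pose out of reach is approached as far as the arm can. A call is refused whole if a number of a shift passes 50 or a number of a turn 8.59, either way. A call with a gripper value outside its range is refused whole. The fingers move at their own pace and stop on an object; "force" is the grip in N (left out, the last holds). Time passes only in rows, so rows that do not move let the fingers close. It gives the time, the measured TCP pose, the force and the opening at its end, in the units of the state.
- manip.sense(): the state, without advancing time (a new reading comes with each control period).
- viewer.snapshot(name): name is "scene" or "top" or "wrist"; returns a dict with "image" (480x640x3 uint8, red, green, blue), "depth" (480x640 float32, m along the optical axis (not along the pixel's ray), 0 where there is no reading), "fovy" (degrees; the focal length in pixels is half the picture's height over the tangent of half this angle, whatever the lens; pixels are square), "cx", "cy" (the principal point, pixels), "k1" (the pictures are not rectified: a ray, as slopes to the right and down, at radius r is drawn at 1 + k1 r^2 times it, then the intrinsics apply), "R" (3x3) and "t" (3): a world point X has camera coordinates R X + t. Camera axes: x right, y down, z forward; pixel columns grow to the right and rows downward; lengths in m; the calibration is good to about 2 mm. A picture is of the moment at which its call begins.
- job.sign_off(): hands the job in, once; it reports no verdict.
The state is a dict: "t": time; "q": joint angles; "qd": joint speeds; "tau": joint torques, N m; "tcp_pos": TCP position; "tool_rot": TCP orientation; "force": force on the tool from outside, world axes, zero at the start; "ft_torque": the same for the moment, N m; "finger_gap": opening from 0.0 (shut) to 1.0 (fully open).
Only numpy, scipy, OpenCV 4.12 (cv2) and the standard library are available. Lean on these libraries where they do the work, as an engineer would, in place of code of your own. Each camera call takes 0.05 s, during which the arm holds its last target.

## Working session

There is one attempt and no reset: what is moved stays moved. The work goes in short steps, Python scripts to look and compute and a tool call to move; the robot and the scene stay as the last step left them, time stands still between calls to the robot, and variables do not carry over. Pictures are saved under pics/ and viewed, and the job is handed in when it is done.

Besides the shell and the picture viewer there is one more tool, called after "Emit:" as name(argument=value, ...) on one line, values as JSON. move_arm: Moves the arm, as the interface text tells. Its arguments: {"type":"object","properties":{"deltas":{"type":"array"},"force":{"type":"number"}},"required":["deltas"]}

```bash
mkdir -p pics; ls
cat > h.py <<'E'
import numpy as np, cv2, pickle
from station import manip, viewer, job
def snap(name,f):
    s=viewer.snapshot(name); pickle.dump(s,open(f'pics/{f}.pkl','wb'))
    cv2.imwrite(f'pics/{f}.png',s['image'][:,:,::-1]); return s
def load(f): return pickle.load(open(f'pics/{f}.pkl','rb'))
def ray(s,u,v):
    f=240/np.tan(np.radians(s['fovy'])/2)
    d=np.array([(u-s['cx'])/f,(v-s['cy'])/f]); x=d.copy()
    for _ in range(20): x=d/(1+s['k1']*(x@x))
    return np.array([x[0],x[1],1.])
def pt(s,u,v,z=None):
    r=ray(s,u,v); R=np.array(s['R']);t=np.array(s['t']); c=-R.T@t; d=R.T@r
    if z is None: return c+d*s['depth'][int(round(v)),int(round(u))]
    return c+d*(z-c[2])/d[2]
def proj(s,X):
    f=240/np.tan(np.radians(s['fovy'])/2)
    c=np.array(s['R'])@np.array(X)+np.array(s['t']); x=c[:2]/c[2]; x=x*(1+s['k1']*(x@x))
    return x*f+[s['cx'],s['cy']]
def crop(f,u0,v0,u1,v1,k,out):
    im=cv2.imread(f'pics/{f}.png')[v0:v1,u0:u1]; cv2.imwrite(f'pics/{out}.png',cv2.resize(im,None,fx=k,fy=k,interpolation=cv2.INTER_CUBIC))
E
python3 - <<'E'
from h import *
for n in('scene','top','wrist'):
    s=snap(n,n+'0'); print(n,s['fovy'],s['k1'],s['cx'],s['cy'],-np.array(s['R']).T@s['t'])
print(manip.sense())
E
```

```text
pics
scene 51.80191790947069 0.02568026187918153 325.5688553852001 236.30833693468549 [1.37750977 0.27680701 0.64968076]
top 54.69106656420562 0.012495472457049343 317.30551789784846 244.41732284971957 [0.41900672 0.02705839 0.81509791]
wrist 71.43029542253178 0.013859402177672002 320.2883037288812 241.2577648243057 [0.10939153 0.62073585 0.3737161 ]
{'t': 0.15, 'q': array([ 1.09250043e+00,  5.28308323e-01,  1.43361437e+00, -1.36029075e-05,
        1.18141978e+00, -1.78498282e-01]), 'qd': array([-0.00101492, -0.00447236, -0.00298597, -0.00097736,  0.00110974,
        0.00088816]), 'tau': array([ 1.08485117e-03, -4.42741120e+01, -1.78275847e+01, -2.19720350e-04,
        5.58516374e-03,  2.95677910e-05]), 'tcp_pos': array([0.18426798, 0.59657857, 0.20022222]), 'tool_rot': array([-0.42000235,  0.56961404,  0.41944839,  0.56850763]), 'force': array([ 0.27973895,  0.65881298, -0.23709777]), 'ft_torque': array([0.0036172 , 0.01658363, 0.01548775]), 'finger_gap': 0.9973865575568998}
```

View pics/top0.png

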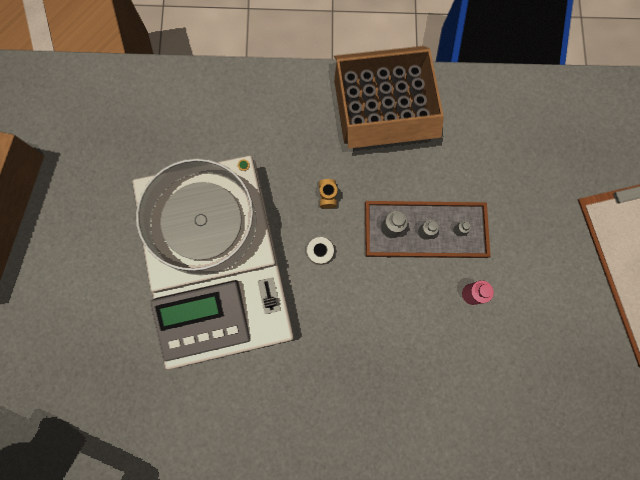

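View pics/scene0.png

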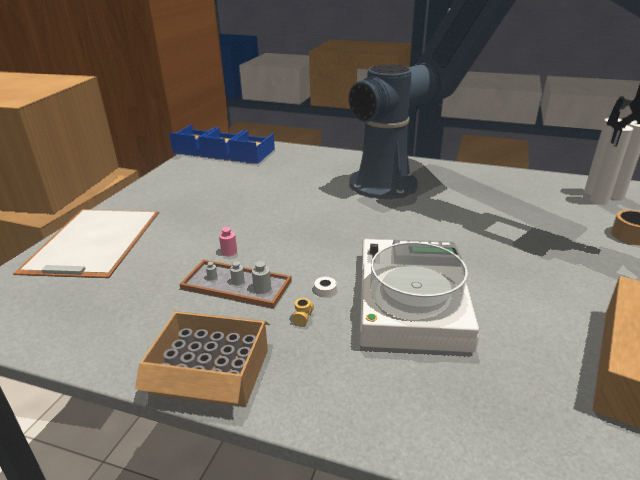

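View pics/wrist0.png

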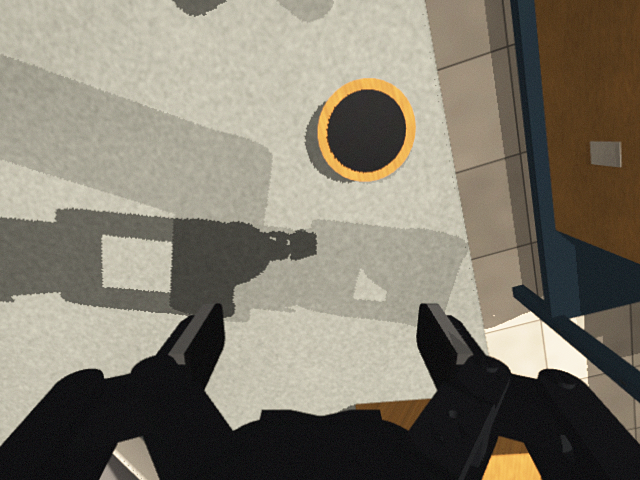

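The top view shows the balance pan ring at (201,220), the lock grip at about (269,300), and the weights at (397,222), (431,229) and (464,228). A pink look-alike stands at (481,292), the tee is at (328,192) and the spool at (320,250). 

Candidates for the 500 g weight:
- Steel weight at (397,222): the largest, so this is my choice.
- Steel weights at (431,229) and (464,228): smaller.
- Pink look-alike at (481,292): not to be touched.

I'll check the choice in close crops.

Run:
```python
from h import *
crop('top0',360,195,500,265,5.5,'c1'); crop('top0',225,255,305,345,6.5,'c2'); crop('top0',125,145,275,290,4,'c3')
s=load('top0')
for n,u,v,z in [('ring',201,220,.082),('w500',397,222,None),('w200',431,229,None),('w100',464,228,None),('tee',328,192,.04),('spool',320,250,.018),('grip',269,300,None),('deck',262,280,.066)]:
    print(n,pt(s,u,v,z), pt(s,u,v))
```

```text
ring [0.60077326 0.19567236 0.082     ] [0.6007026  0.19560681 0.08228498]
w500 [ 0.60622719 -0.12492209  0.06961896] [ 0.60622719 -0.12492209  0.06961896]
w200 [ 0.59963988 -0.18650391  0.05109847] [ 0.59963988 -0.18650391  0.05109847]
w100 [ 0.6045479  -0.24636515  0.04196135] [ 0.6045479  -0.24636515  0.04196135]
tee [ 0.66535057 -0.0113255   0.04      ] [ 0.66533272 -0.01132272  0.04005615]
spool [0.56643011 0.00092301 0.018     ] [0.56628795 0.00094821 0.01876866]
grip [0.47428528 0.08299801 0.07260852] [0.47428528 0.08299801 0.07260852]
deck [0.50678651 0.09576537 0.066     ] [0.50869945 0.09726267 0.04967528]
```

View pics/c1.png

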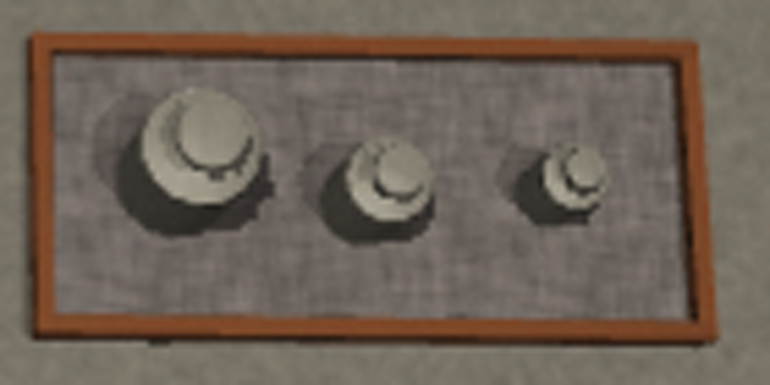

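View pics/c2.png

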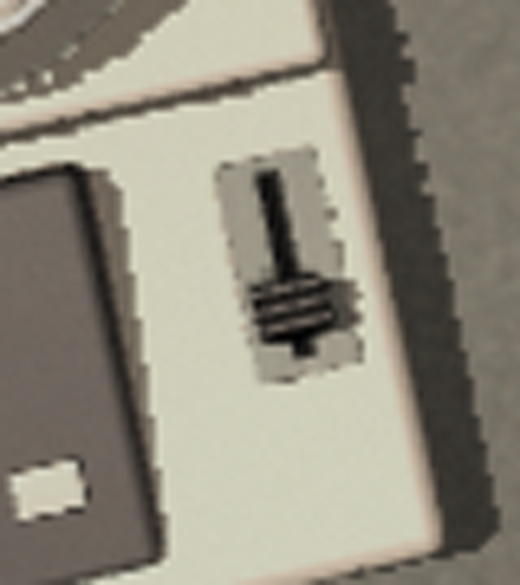

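View pics/c3.png

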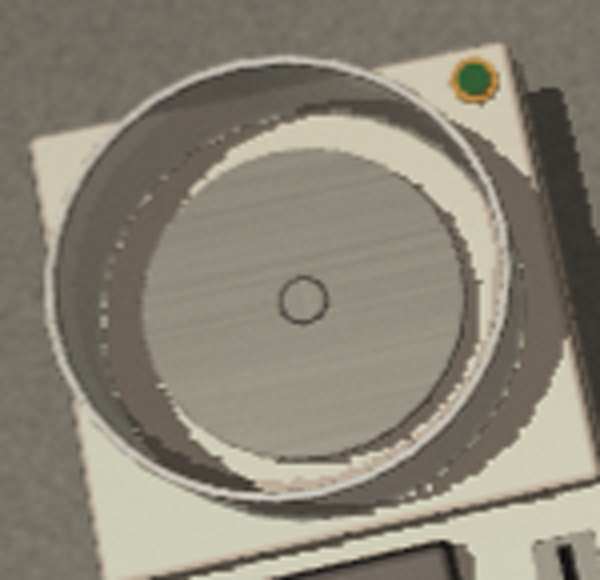

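The crops agree. The 500 g weight is the biggest steel one, with its knob at top (399,219) and shoulder at (396.5,221.5). The lock grip is at (270,302) at the front end of its slot, and the pan ring is at (201,220).

```bash
crop=1
cat >> h.py <<'E'
from scipy.spatial.transform import Rotation as Ro
def target_rot(yaw):  # x down, tool z (jaw axis) at world angle yaw
    z=np.array([np.cos(yaw),np.sin(yaw),0]); x=np.array([0,0,-1.]); return Ro.from_matrix(np.c_[x,np.cross(z,x),z])
def plan(p,yaw,s=None):
    s=s or manip.sense(); R=Ro.from_quat(s['tool_rot']); T=target_rot(yaw)
    d=np.array(p)-s['tcp_pos']
    print('pos',s['tcp_pos'].round(4),'world d mm',(d*1e3).round(1),'tool d mm (now)',(R.inv().apply(d)*1e3).round(1),'(final axes)',(T.inv().apply(d)*1e3).round(1),'rotvec deg',np.degrees((R.inv()*T).as_rotvec()).round(2),'gap',s['finger_gap'],'F',s['force'].round(1))
E
python3 - <<'E'
from h import *
s=load('top0')
print('knob',pt(s,399.1,219,.072),'shoulder',pt(s,396.5,221.5,.055))
pan=pt(s,201+.0,220,.082); 
c=lambda u,v:(125+u/4,145+v/4)
print('ring',pt(s,*c(303,300),.082))
g=pt(s,269.9,302.0,.0725);print('grip',g)
d=lambda u,v:(225+u/6.5,255+v/6.5)
for a,b,z in [((335,75),(440,545),.05),((265,175),(290,275),.05),((220,160),(262,382),.051),((318,150),(362,360),.051)]:
    A=pt(s,*d(*a),z);B=pt(s,*d(*b),z);v=A-B;print('edge yaw',np.degrees(np.arctan2(v[1],v[0])),A,B)
e1=pt(s,*c(35,140),.066);e2=pt(s,*c(500,45),.066);v=e2-e1;print('back',np.degrees(np.arctan2(v[1],v[0]))+90)
v=g-pan;print(np.degrees(np.arctan2(v[1],v[0]))-np.degrees(np.arctan2(-80,-155)),np.hypot(*v[:2]))
t=lambda u,v:(360+u/5.5,195+v/5.5)
v=pt(s,*t(35,37),.014)-pt(s,*t(695,44),.014);print('tray y dir',np.degrees(np.arctan2(v[1],v[0])))
v=pt(s,*t(35,337),.014)-pt(s,*t(712,338),.014);print('tray y dir',np.degrees(np.arctan2(v[1],v[0])))
# scene cross checks
q=load('scene0')
for n,X in [('ring',[.6008,.1957,.082]),('w500',[.606,-.126,.072]),('grip',g)]: print(n,proj(q,X))
print(Ro.from_quat(manip.sense()['tool_rot']).as_matrix().round(3))
for y in(90,):
  pass
crop('scene0',240,230,480,340,3.3,'c4')
E
```

```text
knob [ 0.61081256 -0.12805077  0.072     ] shoulder [ 0.6107558  -0.12707098  0.055     ]
ring [0.60076596 0.1960724  0.082     ]
grip [0.47115192 0.08148364 0.0725    ]
edge yaw 14.008350927182512 [0.53143211 0.07392639 0.05      ] [0.4141085  0.04465617 0.05      ]
edge yaw 15.737790976147433 [0.50556478 0.09093137 0.05      ] [0.48037134 0.08383188 0.05      ]
edge yaw 12.606571545637438 [0.50910865 0.10234099 0.051     ] [0.45355732 0.0899171  0.051     ]
edge yaw 13.369710792715303 [0.51200063 0.07763859 0.051     ] [0.459301  0.0651132 0.051    ]
back 13.642135416443864
14.078567672105578 0.17274477045465267
tray y dir 90.4341332722862
tray y dir 90.81384275799957
ring [416.33468598 283.94970958]
w500 [261.8573005  261.09097777]
grip [373.84606626 244.26000212]
[[-0.001 -0.955  0.295]
 [-0.002  0.295  0.955]
 [-1.     0.    -0.002]]
```

View pics/c4.png

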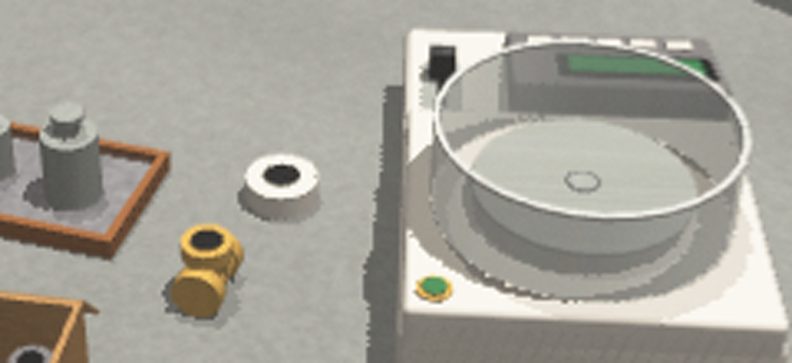

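Run:
```python
from h import *
plan([.470,.0815,.15],np.radians(103.7))
```

```text
pos [0.1843 0.5966 0.2002] world d mm [ 285.7 -515.1  -50.2] tool d mm (now) [  50.8 -425.1 -407.6] (final axes) [  50.2 -155.6 -568.1] rotvec deg [-30.88  -0.09  -0.04] gap 0.9973865575568998 F [ 0.3  0.7 -0.2]
```

Emit:
move_arm(deltas=[40,0,0,0,-7.72,0,0,40,0,0,0,-7.72,0,0,40,0,0,0,-7.72,0,0,40,0,0,0,-7.72,0,0,40,0,-11,-40,0,0,0,40,0,-11,-40,0,0,0,40,0,-11,-40,0,0,0,40,0,-11,-40,0,0,0,40,0,-11,-40,0,0,0,40,0,-11,-40,0,0,0])

```text
t: 1.15
tcp_pos: [0.3059, 0.378, 0.2009]
tool_rot: [0.556, -0.437, -0.556, -0.437]
force: [-0.1, -0.3, -0.1]
finger_gap: 0.465
```

Emit:
move_arm(deltas=[40,0,-11,-40,0,0,0,40,0,-11,-40,0,0,0,40,0,-11,-40,0,0,0,40,0,-11,-40,0,0,0,40,0,-11,-40,0,0,0,40,10,-11,-40,0,0,0,40,20,-11,-40,0,0,0,40,20,-12,-48,0,0,0,40,0,0,0,0,0,0,40,0,0,0,0,0,0])

```text
t: 2.15
tcp_pos: [0.468, 0.0839, 0.1516]
tool_rot: [-0.555, 0.438, 0.556, 0.437]
force: [-1.3, -0.0, 0.1]
finger_gap: 0.461
```

Run:
```python
from h import *
plan([.470,.0815,.15],np.radians(103.7))
s=snap('wrist','w1'); snap('top','t1')
s=load('w1'); print('grip proj',proj(s,[.470,.0815,.0725]))
```

```text
pos [0.468  0.0839 0.1516] world d mm [ 2.  -2.4 -1.6] tool d mm (now) [ 1.6 -1.4 -2.8] (final axes) [ 1.6 -1.4 -2.8] rotvec deg [-0.17  0.05 -0.11] gap 0.4608276833907311 F [-1.3 -0.   0.1]
grip proj [316.23824127 238.95075436]
```

View pics/w1.png

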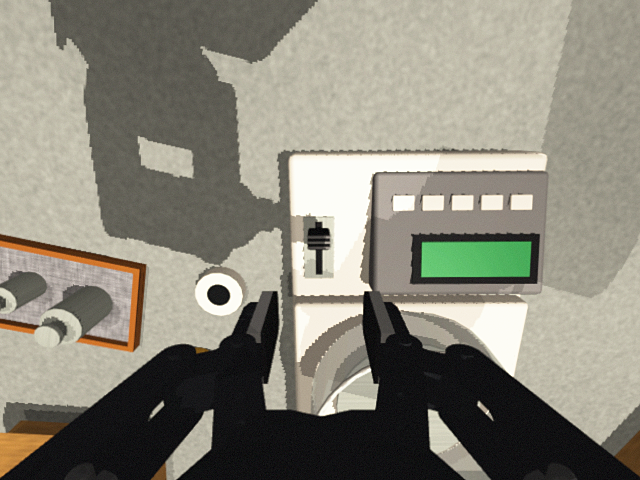

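The wrist view shows the lock grip at about (318,236), with its slot running vertically so the jaws are aligned. My estimate projects to (316,239). I'll enlarge to refine it.

Run:
```python
from h import *
crop('w1',280,200,360,290,6.6,'c5')
s=load('w1')
for v in (226,230,234,238,242,246,250): print(v,[pt(s,u,v).round(4).tolist() for u in (310,318,326)])
```

```text
226 [[0.4664, 0.075, 0.0518], [0.4643, 0.0815, 0.0538], [0.4632, 0.0881, 0.0521]]
230 [[0.4668, 0.0754, 0.0625], [0.465, 0.0817, 0.0634], [0.4633, 0.088, 0.0642]]
234 [[0.4671, 0.0758, 0.0727], [0.4658, 0.0819, 0.0721], [0.464, 0.088, 0.0732]]
238 [[0.47, 0.0765, 0.0738], [0.4685, 0.0826, 0.0737], [0.4667, 0.0886, 0.0748]]
242 [[0.4727, 0.0771, 0.0755], [0.4713, 0.0833, 0.0751], [0.4699, 0.0894, 0.0748]]
246 [[0.4764, 0.0779, 0.074], [0.4751, 0.0842, 0.0734], [0.4737, 0.0904, 0.0732]]
250 [[0.4871, 0.0798, 0.0528], [0.4856, 0.0865, 0.0523], [0.4839, 0.0933, 0.0526]]
```

View pics/c5.png

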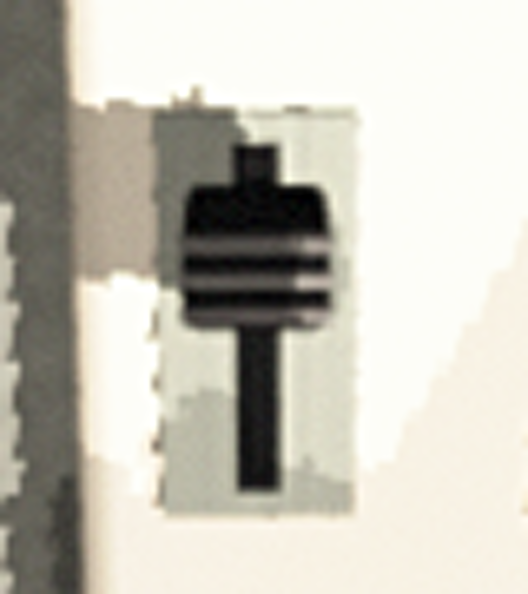

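Emit:
move_arm(deltas=[40,20,-1.3,-0.8,0,0,0,40,20,-1.4,-0.9,0,0,0,40,20,0,0,0,0,0,40,15,0,0,0,0,0,40,10,0,0,0,0,0,40,6,0,0,0,0,0,40,0,0,0,0,0,0,40,0,0,0,0,0,0], force=20)

```text
t: 3.05
tcp_pos: [0.4716, 0.0841, 0.0618]
tool_rot: [0.557, -0.436, -0.556, -0.437]
force: [0.6, -0.2, 0.4]
finger_gap: 0.465
```

Run:
```python
from h import *
plan([.471,.083,.058],np.radians(103.7))
snap('wrist','w2')
```

```text
pos [0.4716 0.0841 0.0618] world d mm [-0.6 -1.1 -3.8] tool d mm (now) [ 3.8  0.8 -0.9] (final axes) [ 3.8  0.8 -0.9] rotvec deg [ 0.04 -0.02  0.06] gap 0.4648432335218458 F [ 0.6 -0.2  0.4]
```

View pics/w2.png

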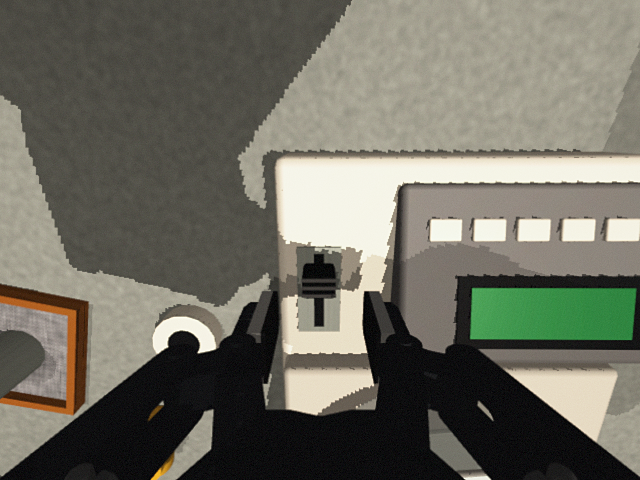

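Run:
```python
from h import *
s=load('w2'); p=np.array([.4716,.0841,.0618]); R=target_rot(np.radians(103.7))
print('cam',-np.array(s['R']).T@s['t'])
for off in ([0,0,0],[-7,0,0],[-7,11,0],[-7,-11,0],[-7,-11,20],[-7,11,20],[-7,0,-20],[-26,0,20]): print(off,proj(s,p+R.apply(np.array(off)/1e3)))
for u,v in((272,296),(268,315),(264,340),(368,296),(372,315),(376,340),(318,285),(318,290),(318,280)): 
    P=pt(s,u,v); print(u,v,P.round(4),(R.inv().apply(P-p)*1e3).round(1))
crop('w2',220,230,420,400,4,'c6')
```

```text
cam [0.39516048 0.06601061 0.23526708]
[0, 0, 0] [319.55623242 278.43471646]
[-7, 0, 0] [319.51410153 283.74913034]
[-7, 11, 0] [319.52422021 265.06020533]
[-7, -11, 0] [319.5042856  301.76507766]
[-7, -11, 20] [355.42297749 301.83394103]
[-7, 11, 20] [356.79240762 265.12277012]
[-7, 0, -20] [282.9400936 283.6973623]
[-26, 0, 20] [359.98964061 300.42690416]
272 296 [0.466  0.0615 0.1042] [-42.4  10.8 -20.6]
268 315 [0.4666 0.0621 0.1188] [-57.   10.  -20.2]
264 340 [0.4689 0.0631 0.1319] [-70.1   7.6 -19.8]
368 296 [0.4561 0.1022 0.104 ] [-42.2  10.8  21.3]
372 315 [0.4569 0.102  0.1187] [-56.9  10.   20.9]
376 340 [0.459  0.1021 0.1323] [-70.5   7.9  20.4]
318 285 [0.4701 0.0829 0.074 ] [-12.2   1.7  -0.8]
318 290 [0.4729 0.0836 0.074 ] [-12.2  -1.2  -0.8]
318 280 [0.4672 0.0822 0.0742] [-12.4   4.7  -0.8]
```

View pics/c6.png

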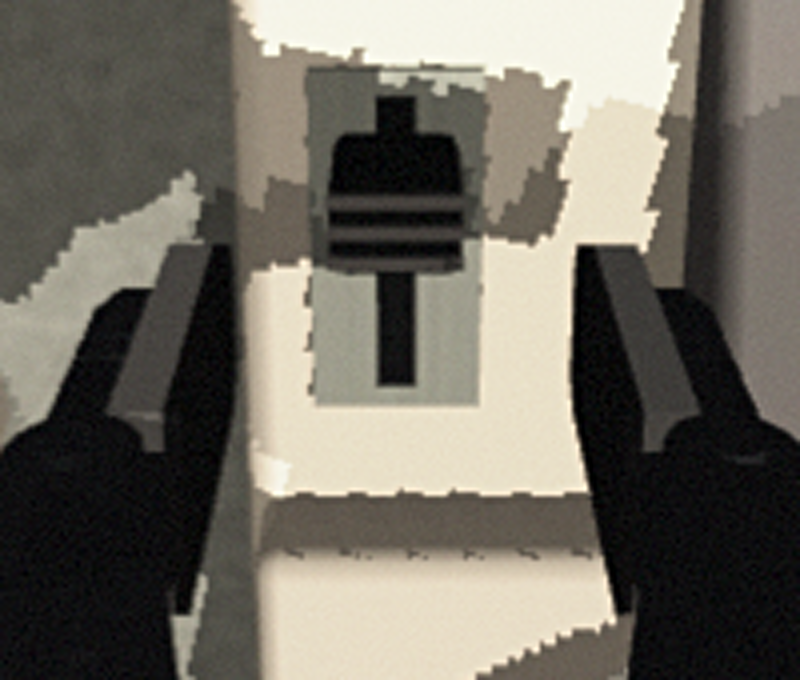

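Run:
```python
from h import *
s=load('wrist0'); p=np.array([0.18426798, 0.59657857, 0.20022222]); R=Ro.from_quat([-0.42000235,  0.56961404,  0.41944839,  0.56850763])
print('cam tool',R.inv().apply(-np.array(s['R']).T@s['t']-p)*1e3)
print(proj(s,p))
for u,v in((218,308),(214,320),(205,335),(190,360),(425,308),(430,320)):
    P=pt(s,u,v); print(u,v,(R.inv().apply(P-p)*1e3).round(1))
s=load('w1'); p=np.array([.468,.0839,.1516]);R=target_rot(np.radians(103.9))
print('cam tool',R.inv().apply(-np.array(s['R']).T@s['t']-p)*1e3)
for u,v in((272,296),(268,315),(368,296)):
    P=pt(s,u,v); print(u,v,(R.inv().apply(P-p)*1e3).round(1))
crop('t1',200,220,400,370,4,'c7')
```

```text
cam tool [-173.47181157   78.72271775    0.66802877]
[319.24629825 278.93008166]
218 308 [-50.4   9.7 -41.7]
214 320 [-55.1   7.  -42.2]
205 335 [-66.4   7.5 -42. ]
190 360 [-81.2   7.9 -42. ]
425 308 [-51.9  10.6  43.4]
430 320 [-58.4   9.   43.6]
cam tool [-173.72682671   78.04775615    0.8756897 ]
272 296 [-41.3  10.3 -20.8]
268 315 [-58.4  10.8 -19.9]
368 296 [-42.3  10.5  21.3]
```

View pics/c7.png

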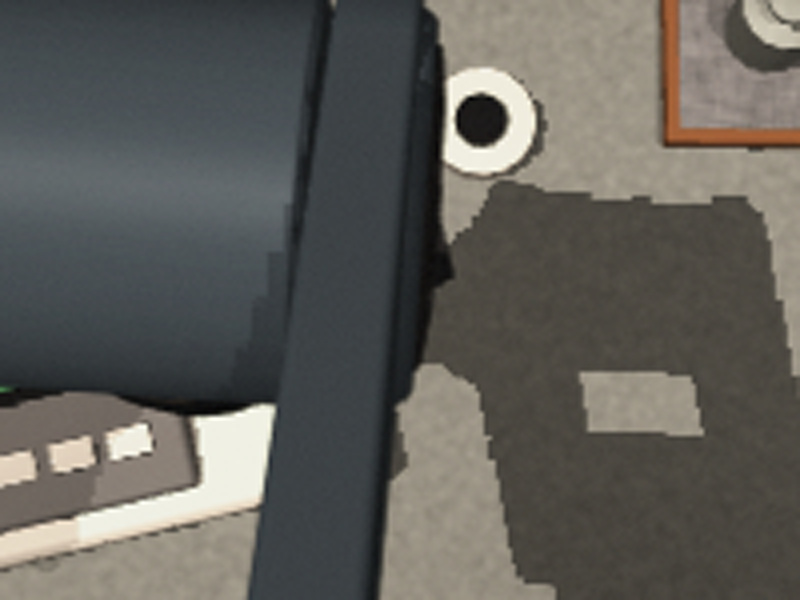

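The pad tips appear at about z=0.10 in the depth image, some 35 mm short of where the reported TCP says they are. A safe test is to close the jaws here: they should stop near 18 mm if they really straddle the grip.

Emit:
move_arm(deltas=[30,0,0,0,0,0,0,20,0,0,0,0,0,0,10,0,0,0,0,0,0,10,0,0,0,0,0,0,10,0,0,0,0,0,0], force=20)

```text
t: 3.6
tcp_pos: [0.4713, 0.0837, 0.0613]
tool_rot: [0.556, -0.437, -0.556, -0.437]
force: [-0.6, -0.1, 0.1]
finger_gap: 0.114
```

Run:
```python
from h import *
plan([.471,.083,.058],np.radians(103.7))
s=snap('wrist','w3');p=manip.sense()['tcp_pos'];R=target_rot(np.radians(103.7))
for v in range(270,330,5):
    print(v,[(R.inv().apply(pt(s,u,v)-p)*1e3).round(1).tolist() for u in (300,308,319,330,338)])
crop('w3',220,230,420,400,4,'c8')
```

```text
pos [0.4713 0.0837 0.0613] world d mm [-0.3 -0.7 -3.3] tool d mm (now) [ 3.3  0.4 -0.6] (final axes) [ 3.3  0.4 -0.6] rotvec deg [-0.   -0.    0.01] gap 0.11426949423305781 F [-0.6 -0.1  0.1]
270 [[9.2, 1.2, -11.6], [-3.0, 6.4, -6.4], [-3.6, 6.6, -0.3], [-3.9, 6.8, 5.7], [8.4, 1.6, 10.8]]
275 [[8.5, -1.7, -11.6], [-10.2, 6.5, -6.1], [-8.8, 5.9, -0.3], [-10.9, 6.9, 5.6], [10.0, -2.3, 11.0]]
280 [[8.3, -4.8, -11.7], [-13.5, 5.2, -6.0], [-12.8, 4.8, -0.3], [-12.8, 4.9, 5.5], [8.2, -4.8, 10.9]]
285 [[7.2, -7.6, -11.6], [-12.8, 1.9, -6.1], [-13.0, 2.0, -0.3], [-12.2, 1.7, 5.6], [8.8, -8.3, 11.0]]
290 [[-36.5, 10.7, -8.7], [-36.1, 10.5, -5.1], [-14.1, -0.3, -0.3], [-12.8, -1.0, 5.6], [-35.3, 10.2, 8.5]]
295 [[-40.7, 10.4, -8.5], [-40.6, 10.3, -5.0], [-12.5, -4.1, -0.3], [-11.9, -4.4, 5.6], [-40.5, 10.3, 8.3]]
300 [[-45.6, 10.5, -8.2], [-44.4, 9.9, -4.8], [8.1, -17.9, -0.4], [8.5, -18.2, 6.3], [-45.0, 10.2, 8.1]]
305 [[-50.2, 10.6, -7.9], [-49.7, 10.4, -4.7], [8.7, -21.7, -0.4], [7.4, -21.0, 6.3], [-49.2, 10.1, 7.8]]
310 [[-54.3, 10.6, -7.7], [-52.1, 9.4, -4.6], [8.1, -24.8, -0.4], [8.0, -24.8, 6.4], [-52.9, 9.9, 7.7]]
315 [[-57.4, 10.2, -7.5], [-56.4, 9.6, -4.4], [7.4, -27.8, -0.4], [9.1, -28.9, 6.4], [-58.2, 10.7, 7.4]]
320 [[-60.8, 10.0, -7.3], [-55.8, 7.0, -4.5], [8.1, -31.7, -0.4], [8.4, -31.9, 6.4], [-60.1, 9.6, 7.3]]
325 [[-65.5, 10.7, -7.0], [-56.8, 5.3, -4.4], [7.5, -34.9, -0.4], [9.3, -36.1, 6.5], [-65.4, 10.7, 7.0]]
```

View pics/c8.png

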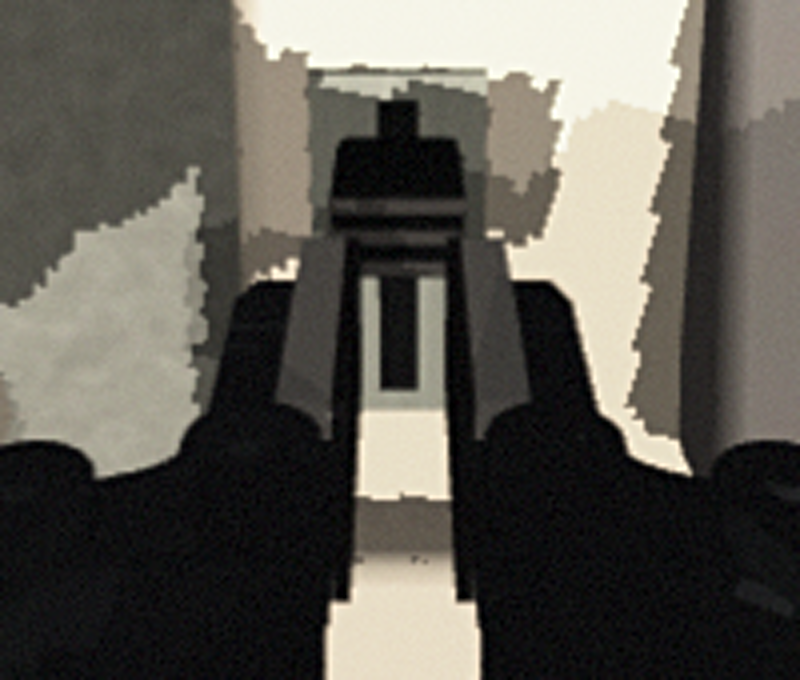

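The jaws closed to 10 mm above the grip without touching it. So the real finger ends lie about 36 mm behind the reported TCP, laterally centred, and I will allow for that offset from here on. Reopening to 36 mm and descending 40 mm.

Emit:
move_arm(deltas=[36,0,0,0,0,0,0,36,0,0,0,0,0,0,36,0,0,0,0,0,0,36,10,0,0,0,0,0,36,10,0,0,0,0,0,36,8,0,0,0,0,0,36,6,0,0,0,0,0,36,3,0,0,0,0,0,36,0,0,0,0,0,0], force=20)

```text
t: 4.55
tcp_pos: [0.4708, 0.0838, 0.0236]
tool_rot: [-0.556, 0.437, 0.556, 0.437]
force: [0.4, -0.3, 0.6]
finger_gap: 0.423
```

Run:
```python
from h import *
plan([.471,.083,.021],np.radians(103.7))
s=snap('wrist','w4');p=manip.sense()['tcp_pos'];R=target_rot(np.radians(103.7))
for v in range(285,340,5):
    print(v,[(R.inv().apply(pt(s,u,v)-p)*1e3).round(1).tolist() for u in (275,310,320,330,365)],pt(s,320,v)[2])
crop('w4',220,230,420,400,4,'c9')
```

```text
pos [0.4708 0.0838 0.0236] world d mm [ 0.2 -0.8 -2.6] tool d mm (now) [ 2.6  0.  -0.8] (final axes) [ 2.6  0.  -0.8] rotvec deg [ 0.    0.02 -0.07] gap 0.4229121365986258 F [ 0.4 -0.3  0.6]
285 [[-25.3, 8.3, -21.5], [-29.2, 10.2, -4.4], [-28.5, 9.8, 0.4], [-29.0, 10.0, 5.1], [-25.8, 8.5, 22.2]] 0.05251725421175085
290 [[-26.4, 6.1, -21.4], [-28.3, 7.1, -4.4], [-29.4, 7.6, 0.4], [-28.9, 7.4, 5.2], [-27.0, 6.5, 22.1]] 0.05339954228766247
295 [[-41.1, 10.9, -19.3], [-32.1, 6.4, -4.3], [-32.0, 6.3, 0.4], [-32.1, 6.4, 5.1], [-40.4, 10.6, 20.2]] 0.05596326153415895
300 [[-45.1, 10.7, -18.8], [-37.5, 6.6, -4.1], [-36.6, 6.2, 0.4], [-36.4, 6.1, 5.0], [-44.7, 10.5, 19.7]] 0.060609741528882405
305 [[-49.2, 10.5, -18.3], [-42.7, 7.0, -4.0], [-42.4, 6.8, 0.4], [-42.0, 6.6, 4.8], [-50.1, 11.0, 19.0]] 0.06642981672196319
310 [[-53.5, 10.6, -17.7], [-46.1, 6.4, -3.9], [-46.7, 6.8, 0.4], [-46.4, 6.6, 4.7], [-54.1, 10.9, 18.5]] 0.07069108847196898
315 [[-56.6, 10.1, -17.4], [-49.1, 5.7, -3.8], [-49.2, 5.8, 0.4], [-49.5, 6.0, 4.6], [-53.3, 8.2, 18.7]] 0.07321288054438774
320 [[-58.1, 8.8, -17.2], [-50.8, 4.4, -3.8], [-51.0, 4.5, 0.4], [-50.1, 4.0, 4.6], [-53.7, 6.2, 18.7]] 0.07496035409506512
325 [[-57.7, 6.3, -17.4], [-49.9, 1.4, -3.8], [-48.5, 0.6, 0.4], [-50.0, 1.5, 4.6], [-54.4, 4.3, 18.7]] 0.07248978613517675
330 [[-57.7, 4.1, -17.5], [-50.4, -0.6, -3.8], [-50.3, -0.7, 0.4], [-51.3, -0.1, 4.6], [-55.2, 2.4, 18.7]] 0.07430738798791983
335 [[-58.4, 2.2, -17.4], [-50.1, -3.3, -3.8], [-49.3, -3.8, 0.4], [-49.4, -3.7, 4.7], [-57.1, 1.4, 18.5]] 0.07329966166692659
```

View pics/c9.png

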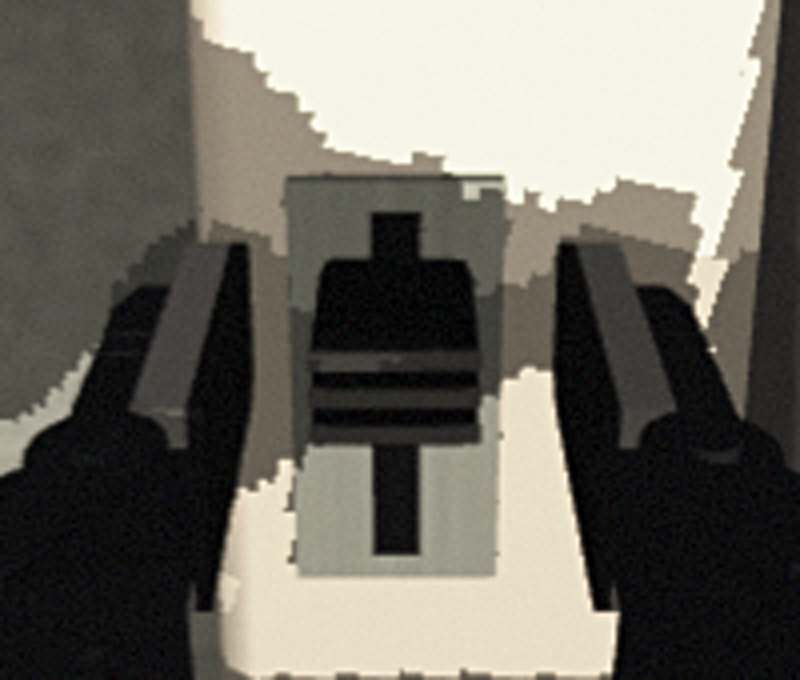

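The fingers now straddle the grip. It is centred at (319,330) between the pads, about 1 mm off centre. I'll fine-adjust and close.

Emit:
move_arm(deltas=[36,2,0,-0.8,0,0,0,24,0,0,0,0,0,0,10,0,0,0,0,0,0,10,0,0,0,0,0,0,10,0,0,0,0,0,0,10,0,0,0,0,0,0], force=20)

```text
t: 5.2
tcp_pos: [0.4716, 0.083, 0.0225]
tool_rot: [0.556, -0.437, -0.556, -0.437]
force: [-0.6, -0.6, 2.0]
finger_gap: 0.205
```

The jaws stopped at 17.5 mm, so the grip is held. Sliding it back.

Emit:
move_arm(deltas=[10,0,-4,0,0,0,0,10,0,-5,0,0,0,0,10,0,-5,0,0,0,0,10,0,-5,0,0,0,0,10,0,-4,0,0,0,0,10,0,-2,0,0,0,0,10,0,0,0,0,0,0])

```text
t: 5.9
tcp_pos: [0.4959, 0.0889, 0.0225]
tool_rot: [-0.556, 0.437, 0.556, 0.437]
force: [-2.4, -0.8, 4.6]
finger_gap: 0.206
```

Emit:
move_arm(deltas=[10,0,-1.5,0,0,0,0,10,0,-1.5,0,0,0,0,10,0,-1,0,0,0,0,10,0,-1,0,0,0,0,10,0,0,0,0,0,0])

```text
t: 6.4
tcp_pos: [0.497, 0.0893, 0.0224]
tool_rot: [-0.555, 0.438, 0.558, 0.434]
force: [-6.2, -4.9, 11.1]
finger_gap: 0.202
```

Run:
```python
from h import *
s=manip.sense(); R=target_rot(np.radians(103.7))
print((R.inv().apply(s['tcp_pos']-[.4716,.083,.0225])*1e3).round(1), s['force'], s['finger_gap'])
snap('wrist','w5'); crop('w5',220,230,420,400,4,'c10')
```

```text
[  0.1 -26.2   0.1] [-6.19752684 -4.8836235  11.07025579] 0.20242422019296685
```

View pics/c10.png

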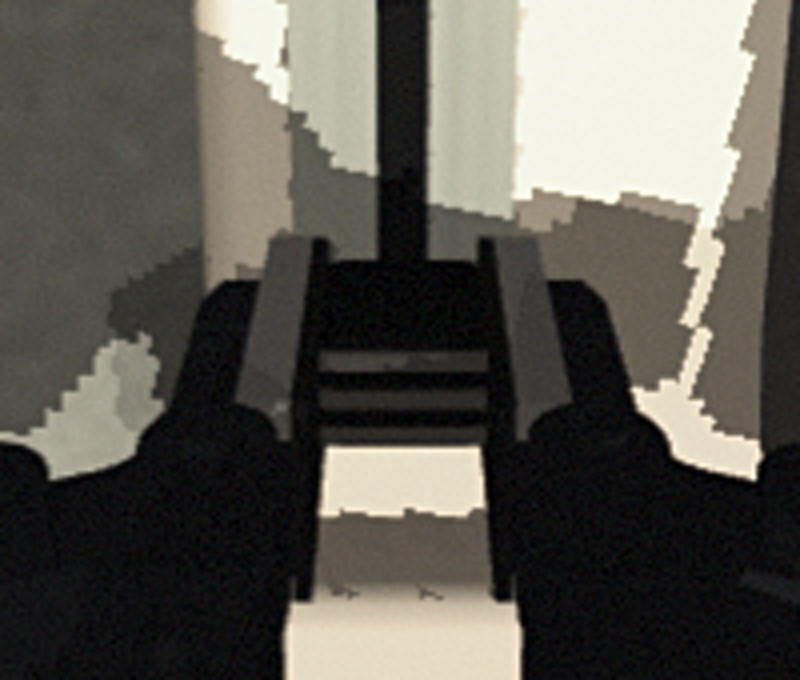

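Emit:
move_arm(deltas=[10,0,-1,0,0,0,0,10,0,-1,0,0,0,0,10,0,-1,0,0,0,0,10,0,0,0,0,0,0])

```text
t: 6.85
tcp_pos: [0.4968, 0.0893, 0.0224]
tool_rot: [-0.553, 0.44, 0.56, 0.433]
force: [-10.9, -8.8, 14.7]
finger_gap: 0.201
```

Run:
```python
from h import *
s=manip.sense(); R=target_rot(np.radians(103.7))
print((R.inv().apply(s['tcp_pos']-[.4716,.083,.0225])*1e3).round(1), s['force'], s['finger_gap'])
s=snap('wrist','w6')
# grip top centre estimation by depth: points with z .070-.077
P=[]
for v in range(300,350):
    for u in range(300,340):
        p=pt(s,u,v)
        if .071<p[2]<.077: P.append(p)
P=np.array(P); b=np.c_[(P-[.6008,.196,0])@[np.cos(np.radians(13.7)),np.sin(np.radians(13.7)),0],(P-[.6008,.196,0])@[-np.sin(np.radians(13.7)),np.cos(np.radians(13.7)),0]]
print('bal frame',np.percentile(b,[2,50,98],axis=0))
```

```text
[  0.1 -26.    0.1] [-10.86218521  -8.76821685  14.68614352] 0.20128952692786314
bal frame [[-0.13285951 -0.08710659]
 [-0.12688186 -0.07911741]
 [-0.12007    -0.07082956]]
```

The lock stalled at its stop, with about 14 N of horizontal push and no further travel. The depth image puts the grip centre at balance x = -127 mm, which matches the released position. Opening and lifting.

Emit:
move_arm(deltas=[24,0,0,0,0,0,0,36,0,0,0,0,0,0,36,0,0,0,0,0,0,36,0,0,0,0,0,0,36,-20,0,0,0,0,0,36,-30,0,0,0,0,0,36,-40,0,0,0,0,0,60,-40,0,0,0,0,0,60,-10,0,0,0,0,0,60,0,0,0,0,0,0])

```text
t: 7.9
tcp_pos: [0.505, 0.0909, 0.1639]
tool_rot: [0.557, -0.436, -0.555, -0.438]
force: [-0.4, 0.1, 0.3]
finger_gap: 0.705
```

Run:
```python
from h import *
s=snap('wrist','w7'); crop('w7',240,180,400,300,5,'c11')
plan([.6108,-.1275,.10],np.radians(.8))
print(np.degrees(manip.sense()['q']))
```

```text
pos [0.5036 0.0909 0.1623] world d mm [ 107.2 -218.4  -62.3] tool d mm (now) [  62.4  -52.4 -237.6] (final axes) [  62.3 -219.9  104.2] rotvec deg [1.0291e+02 3.0000e-02 4.0000e-02] gap 0.6974173950690288 F [-0.4 -0.1 -0.2]
[-2.29612063e+00  2.46540203e+01  1.00605148e+02  4.85406526e-03
  5.46948365e+01 -1.06011788e+02]
```

View pics/c11.png

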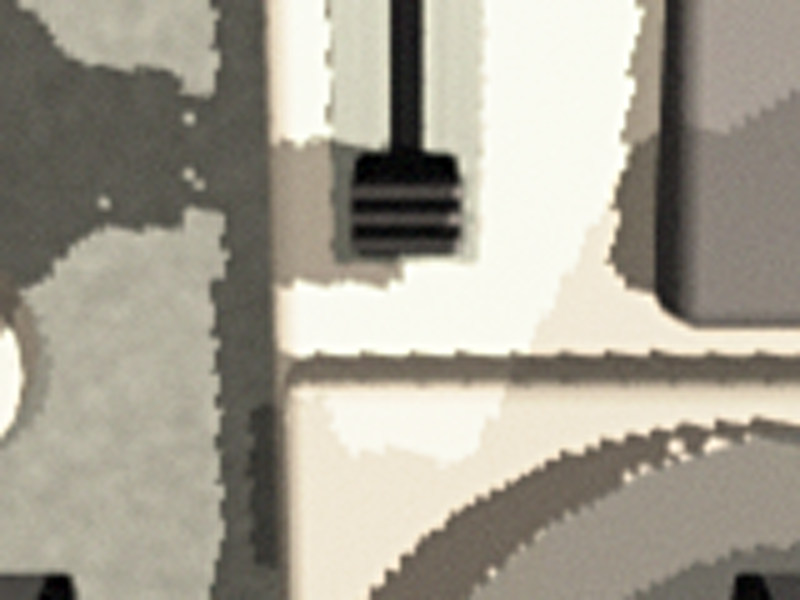

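The lock stays at its rear stop after letting go: the grip is at the end of the plate, at crop (405,205), with the open slot in front of it. Next I turn the tool and go over the 500 g weight.

Emit:
move_arm(deltas=[60,0,0,0,8.58,0,0,60,0,0,0,8.58,0,0,60,0,0,0,8.58,0,0,60,0,0,0,8.58,0,0,60,0,0,0,8.58,0,0,60,0,0,0,8.58,0,0,60,0,0,0,8.58,0,0,60,0,0,0,8.58,0,0,60,0,0,0,8.58,0,0,60,0,0,0,8.58,0,0])

```text
t: 8.95
tcp_pos: [0.5018, 0.0909, 0.1597]
tool_rot: [-0.107, 0.701, 0.108, 0.697]
force: [-0.6, 0.1, 0.2]
finger_gap: 0.7
```

Emit:
move_arm(deltas=[60,0,0,0,8.55,0,0,60,0,0,0,8.55,0,0,60,0,-36,17,0,0,0,60,0,-36,17,0,0,0,60,0,-37,17,0,0,0,60,10,-37,17,0,0,0,60,20,-37,18,0,0,0,60,20,-37,18,0,0,0,60,10,0,0,0,0,0,60,0,0,0,0,0,0])

```text
t: 9.95
tcp_pos: [0.6075, -0.1274, 0.0977]
tool_rot: [-0.003, 0.71, 0.006, 0.704]
force: [-0.4, 0.5, -1.0]
finger_gap: 0.702
```

Run:
```python
from h import *
s=snap('wrist','w8')
plan([.6108,-.1275,.10],np.radians(.8))
print(np.degrees(manip.sense()['q']).round(1)); print(proj(s,[.6108,-.1275,.072]),proj(s,[.6108,-.1275,.055]))
```

```text
pos [ 0.608  -0.1266  0.0991] world d mm [ 2.8 -0.9  0.9] tool d mm (now) [-0.9 -0.9  2.8] (final axes) [-0.9 -0.9  2.8] rotvec deg [-0.03 -0.38 -0.18] gap 0.7028690955064663 F [-0.5  0.2  1.2]
[-22.1  37.2  87.4   0.   55.8 -22.9]
[324.83683211 263.74289965] [324.70372878 254.65378507]
```

View pics/w8.png

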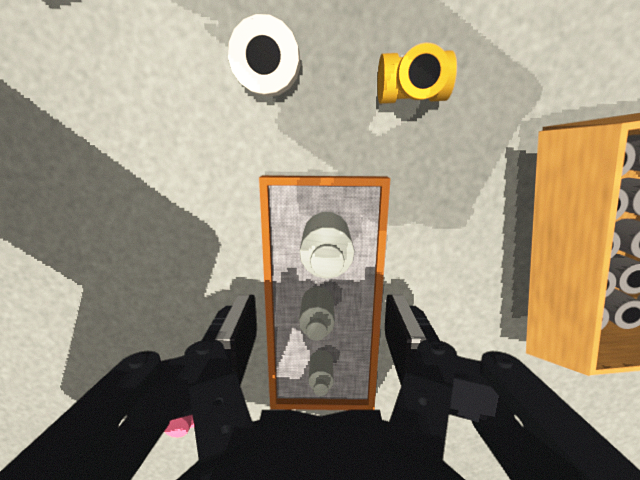

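The wrist view shows the 500 g weight with its knob at about (327,258), nearly on the tool centre line, and the others behind it. I'll refine with an enlarged crop and depth.

Run:
```python
from h import *
s=load('w8')
crop('w8',285,200,370,290,6.6,'c12')
P=np.array([pt(s,u,v) for v in range(205,290) for u in range(290,365)])
k=P[(P[:,2]>.068)&(P[:,2]<.077)]; c=P[(P[:,2]>.05)&(P[:,2]<.06)]
print(np.percentile(P[:,2],[50,90,99]))
for a in(k,c): print(len(a),a.mean(0).round(4),a.min(0).round(4),a.max(0).round(4),np.percentile(a,[2,98],axis=0).round(4).tolist())
```

```text
[0.00809267 0.07145705 0.07302818]
869 [ 0.6121 -0.1255  0.0717] [ 0.6012 -0.1371  0.068 ] [ 0.6225 -0.1152  0.0736] [[0.6025, -0.136, 0.0691], [0.6218, -0.116, 0.0732]]
1370 [ 0.6119 -0.1211  0.056 ] [ 0.5936 -0.1451  0.05  ] [ 0.6309 -0.1075  0.0589] [[0.5948, -0.1429, 0.0515], [0.6293, -0.1081, 0.0579]]
```

View pics/c12.png

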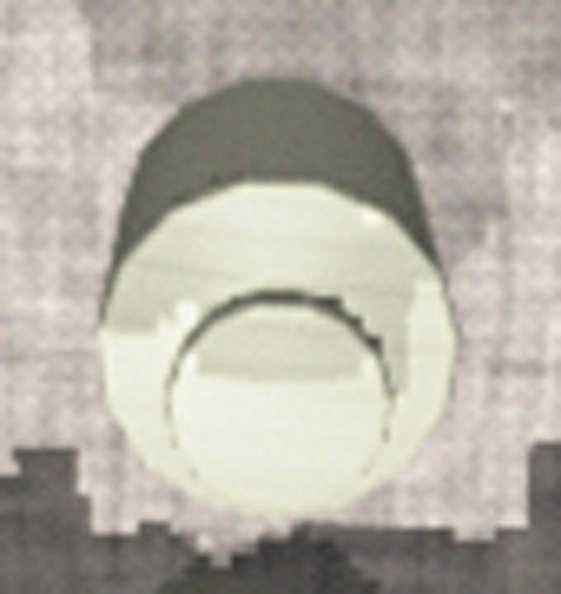

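Run:
```python
from h import *
s=load('w8')
for u,v in((262,250),(270,250),(380,250),(388,250)): print(pt(s,u,v,.014), pt(s,u,v))
```

```text
[ 0.55992707 -0.1391709   0.014     ] [ 5.57369196e-01 -1.43949385e-01  4.15725267e-04]
[ 0.56647071 -0.13907314  0.014     ] [ 0.56623293 -0.13958608  0.01254022]
[ 0.65625546 -0.13771955  0.014     ] [ 0.65602807 -0.13729588  0.01522402]
[ 0.66275934 -0.13762062  0.014     ] [ 0.66553194 -0.14216322  0.00086144]
```

Emit:
move_arm(deltas=[50,10,0.5,2,0,-0.3,0,50,20,0,2,0,0,0,50,20,0,0,0,0,0,50,20,0,0,0,0,0,50,10,0,0,0,0,0,50,5,0,0,0,0,0,50,0,0,0,0,0,0,50,0,0,0,0,0,0])

```text
t: 10.8
tcp_pos: [0.6157, -0.1271, 0.0181]
tool_rot: [-0.005, 0.705, 0.005, 0.71]
force: [-0.5, 0.0, 0.0]
finger_gap: 0.585
```

Run:
```python
from h import *
s=snap('wrist','w9')
plan([.612,-.126,-.0225],np.radians(.8))
```

```text
pos [ 0.6157 -0.1273  0.0183] world d mm [ -3.7   1.3 -40.8] tool d mm (now) [40.8  1.4 -4. ] (final axes) [40.8  1.3 -3.7] rotvec deg [0.02 0.41 0.04] gap 0.5853836959831965 F [-0.2  0.4  0.4]
```

View pics/w9.png

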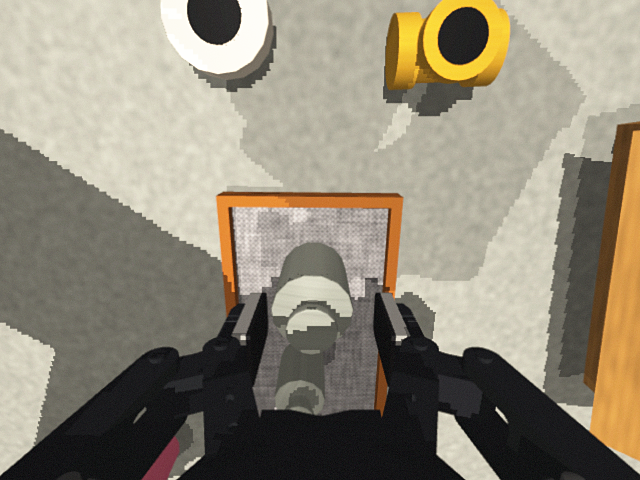

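The fingers straddle the weight, but it sits about 4 mm off centre (weight at u≈313, pad middle at 320). Correcting before going lower.

Emit:
move_arm(deltas=[50,0,1.3,-2,0,0.4,0,50,0,0,-1.7,0,0,0,50,8,0,0,0,0,0,50,8,0,0,0,0,0,50,4,0,0,0,0,0,50,0,0,0,0,0,0,50,0,0,0,0,0,0])

```text
t: 11.55
tcp_pos: [0.6111, -0.1259, -0.0032]
tool_rot: [-0.005, 0.708, 0.005, 0.706]
force: [0.1, 0.3, 0.6]
finger_gap: 0.586
```

Run:
```python
from h import *
s=snap('wrist','w10')
plan([.612,-.126,-.0225],np.radians(.8))
crop('w10',200,200,440,400,3.3,'c13')
```

```text
pos [ 0.6113 -0.126  -0.0029] world d mm [  0.7  -0.  -19.6] tool d mm (now) [19.6 -0.   0.8] (final axes) [19.6 -0.   0.7] rotvec deg [ 0.  -0.1 -0. ] gap 0.5840693453009788 F [-0.1  0.  -0.1]
```

View pics/c13.png

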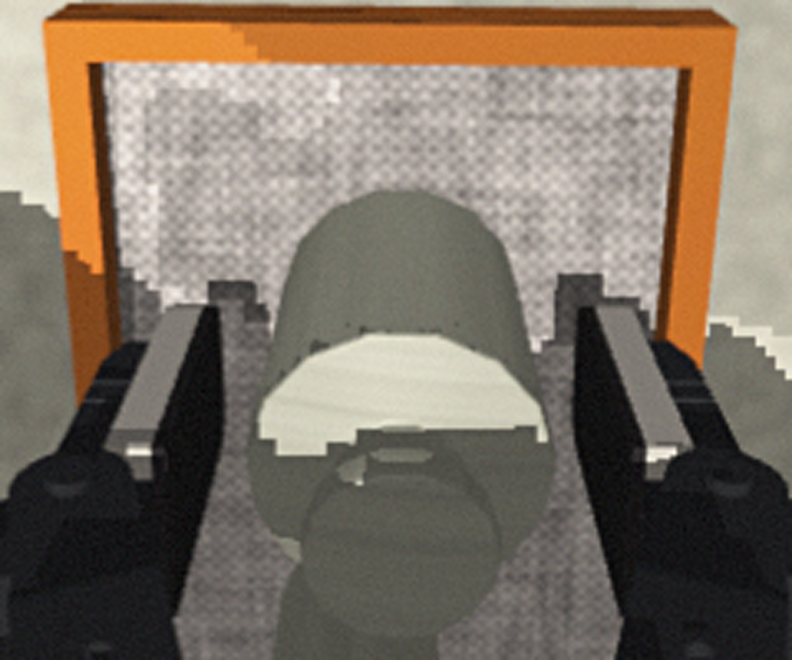

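The weight is centred between the pads, and both fingers are clear of the tray rim. Going down 17 mm and closing.

Emit:
move_arm(deltas=[50,6,0,0.5,0,0,0,50,6,0,0,0,0,0,50,5,0,0,0,0,0,50,0,0,0,0,0,0,40,0,0,0,0,0,0,30,0,0,0,0,0,0,25,0,0,0,0,0,0,25,0,0,0,0,0,0,25,0,0,0,0,0,0], force=60)

```text
t: 12.5
tcp_pos: [0.6115, -0.1259, -0.0196]
tool_rot: [-0.005, 0.708, 0.005, 0.706]
force: [-0.7, 0.6, -0.9]
finger_gap: 0.428
```

Run:
```python
from h import *
plan([.612,-.126,-.0225],np.radians(.8)); print(manip.sense()['finger_gap']*85.4)
```

```text
pos [ 0.6115 -0.1259 -0.0196] world d mm [ 0.5 -0.1 -2.9] tool d mm (now) [ 2.9 -0.1  0.5] (final axes) [ 2.9 -0.1  0.5] rotvec deg [ 0.   -0.11 -0.  ] gap 0.4281531558880557 F [-0.7  0.6 -0.9]
36.56427951283996
```

Gripped at 36.6 mm. The foot is therefore about 25.6 mm above the reported TCP height. Lifting.

Emit:
move_arm(deltas=[25,-4,0,0,0,0,0,25,-10,0,0,0,0,0,25,-22,0,0,0,0,0,25,-30,0,0,0,0,0,25,-30,0,0,0,0,0,25,-30,0,0,0,0,0,25,-24,0,0,0,0,0,25,-10,0,0,0,0,0,25,0,0,0,0,0,0])

```text
t: 13.4
tcp_pos: [0.6128, -0.1262, 0.142]
tool_rot: [-0.005, 0.707, 0.005, 0.708]
force: [-0.7, 0.2, -5.0]
finger_gap: 0.428
```

Run:
```python
from h import *
plan([.6007,.196,.139],np.radians(.8))
snap('wrist','w11'); snap('scene','s2')
```

```text
pos [ 0.6128 -0.1262  0.142 ] world d mm [-12.1 322.2  -3. ] tool d mm (now) [  2.6 322.3  -7.6] (final axes) [  3.  322.3  -7.6] rotvec deg [0.01 0.09 0.07] gap 0.4283692422780855 F [-0.7  0.2 -5. ]
```

View pics/w11.png

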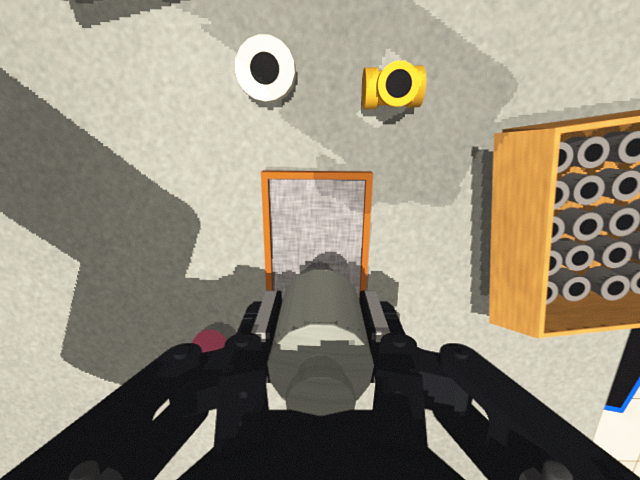

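View pics/s2.png

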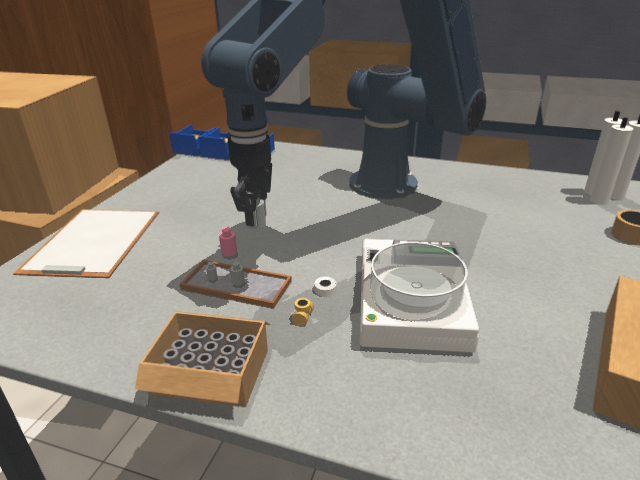

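The weight is up with a 5 N load on the wrist. It hangs upright, and the other weights and stock are undisturbed. Carrying it across.

Emit:
move_arm(deltas=[25,0,12,0,0,0,0,25,0,26,-1,0,0,0,25,0,38,-1,0,0,0,25,0,42,-1,0,0,0,25,0,42,-1,0,0,0,25,0,42,-1,0,0,0,25,0,42,-1,0,0,0,25,0,38,-1,0,0,0,25,0,26,-0.6,0,0,0,25,0,12,0,0,0,0])

```text
t: 14.5
tcp_pos: [0.5977, 0.1974, 0.1386]
tool_rot: [-0.006, 0.709, 0.006, 0.705]
force: [0.6, -0.7, -4.4]
finger_gap: 0.425
```

Emit:
move_arm(deltas=[25,0,0,0,0,0,0,25,0,0,0,0,0,0,25,0,0,0,0,0,0])

```text
t: 14.8
tcp_pos: [0.5998, 0.1924, 0.1399]
tool_rot: [-0.005, 0.708, 0.004, 0.706]
force: [0.6, -1.1, -5.2]
finger_gap: 0.429
```

Run:
```python
from h import *
plan([.6007,.196,.139],np.radians(.8))
w=snap('wrist','w12'); s=snap('scene','s3')
P=[.6007,.196,.082]; print(proj(s,P),proj(w,P))
crop('s3',330,170,500,320,4,'c14')
```

```text
pos [0.5998 0.1924 0.1399] world d mm [ 0.9  3.6 -0.9] tool d mm (now) [0.9 3.6 0.9] (final axes) [0.9 3.6 0.9] rotvec deg [-0.09 -0.15  0.04] gap 0.42881450317321923 F [ 0.6 -1.1 -5.2]
[416.50060008 283.94870731] [320.90314938 242.35658076]
```

View pics/c14.png

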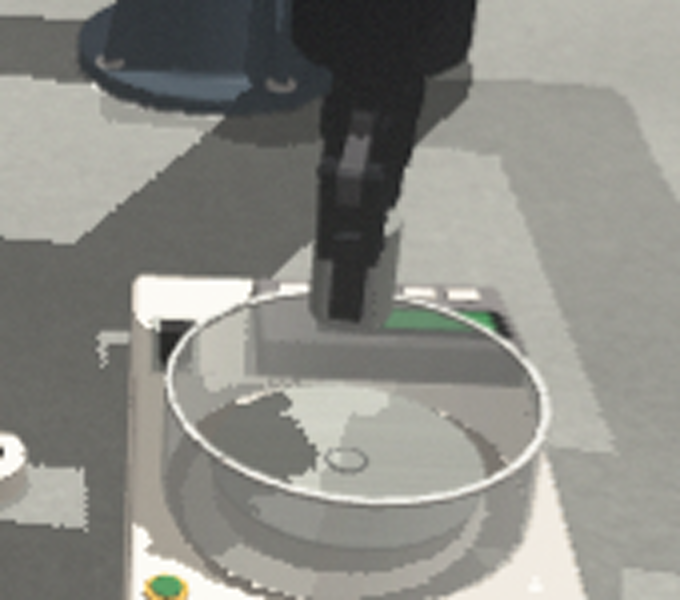

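View pics/w12.png

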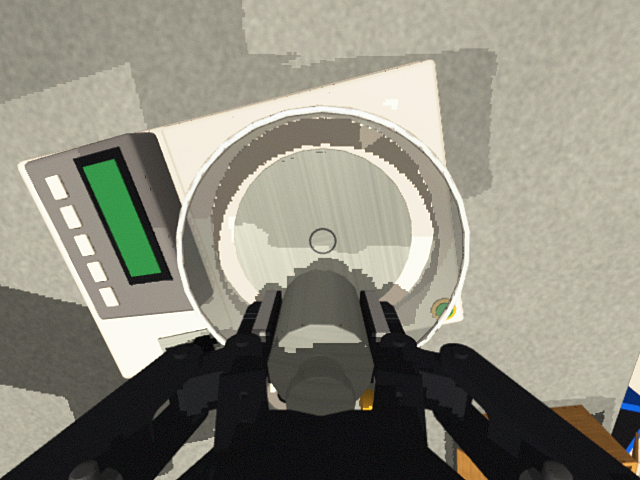

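The wrist view shows the pan ring at (322,240), against a projection of (321,242), so the pan position holds. I'll shift about 4 mm and lower in stages.

Emit:
move_arm(deltas=[25,0,2,0.6,0,0,0,25,0,2,0.5,0,0,0,25,10,0,0,0,0,0,25,15,0,0,0,0,0,25,15,0,0,0,0,0,25,10,0,0,0,0,0,25,6,0,0,0,0,0,25,2,0,0,0,0,0,25,0,0,0,0,0,0,25,0,0,0,0,0,0])

```text
t: 15.9
tcp_pos: [0.6014, 0.198, 0.0828]
tool_rot: [-0.005, 0.707, 0.005, 0.707]
force: [1.3, 0.1, -4.8]
finger_gap: 0.428
```

Run:
```python
from h import *
plan([.601,.1965,.0664],np.radians(.8))
w=snap('wrist','w13'); s=snap('scene','s4')
P=np.array([.601,.1965,.082]); print(proj(s,P),proj(w,P))
p=manip.sense()['tcp_pos'];z=p[2]+.0256
for x in(-.019,0,.019):
  for y in(-.019,0,.019): print(x,y,proj(s,[p[0]+x,p[1]+y,z]).round(1))
crop('s4',350,190,480,310,5,'c15')
```

```text
pos [0.6014 0.198  0.0828] world d mm [ -0.4  -1.5 -16.4] tool d mm (now) [16.4 -1.5 -0.4] (final axes) [16.4 -1.5 -0.4] rotvec deg [ 0.01 -0.03 -0.01] gap 0.42816100839629234 F [ 1.3  0.1 -4.8]
[416.73647532 284.08643531] [318.59186247 282.06571578]
-0.019 -0.019 [410.5 265.7]
-0.019 0 [420.4 267.5]
-0.019 0.019 [430.4 269.2]
0 -0.019 [408.7 271.2]
0 0 [418.7 272.9]
0 0.019 [428.9 274.7]
0.019 -0.019 [406.8 276.8]
0.019 0 [417.1 278.6]
0.019 0.019 [427.4 280.5]
```

View pics/c15.png

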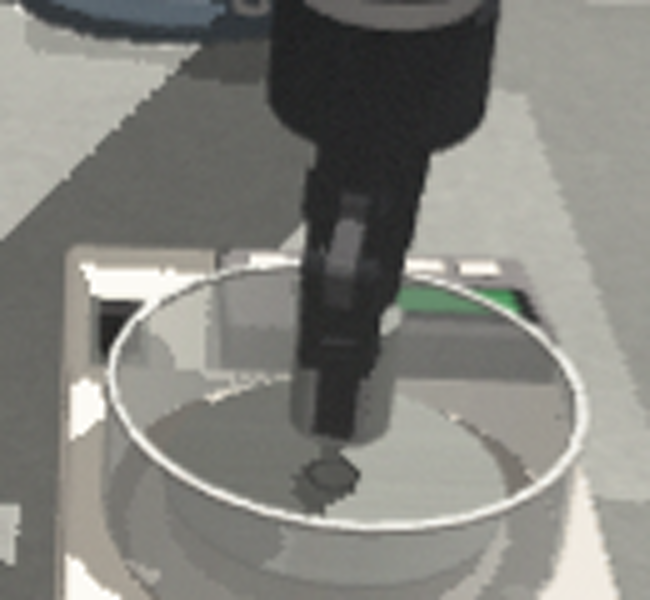

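View pics/w13.png

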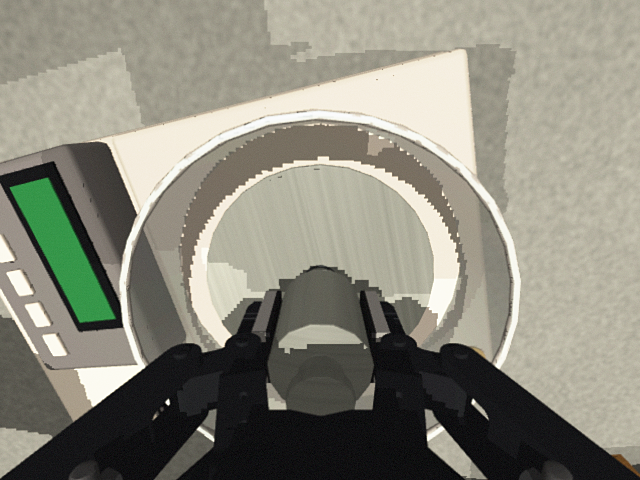

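In the scene view the weight's foot bottom is at (418,278.6) and its sides at u = 408.6 and 428.6. The prediction for the foot at z = 0.108 was (417,278.6) and 408.7 to 428.9, so height and centring are confirmed. I'll make the last 16 mm slowly.

Emit:
move_arm(deltas=[25,3,-0.8,0,0,0,0,25,4,-0.7,0,0,0,0,25,4,0,0,0,0,0,25,3,0,0,0,0,0,25,2,0,0,0,0,0,25,0,0,0,0,0,0,25,0,0,0,0,0,0,25,0,0,0,0,0,0])

```text
t: 16.8
tcp_pos: [0.601, 0.1965, 0.0664]
tool_rot: [-0.005, 0.708, 0.005, 0.707]
force: [0.1, -0.4, -5.7]
finger_gap: 0.429
```

Run:
```python
from h import *
plan([.601,.1965,.0664],np.radians(.8))
s=snap('scene','s5'); snap('top','t5'); w=snap('wrist','w14')
p=manip.sense()['tcp_pos'];z=p[2]+.0256
c=np.array([proj(s,[p[0]+.019*np.cos(a),p[1]+.019*np.sin(a),z]) for a in np.linspace(0,6.28,60)])
print('foot z',z,'pred u',c[:,0].min(),c[:,0].max(),'vmax',c[:,1].max(),c[c[:,1].argmax()])
print('pan ring',proj(s,[.601,.1965,.082]))
crop('s5',350,190,480,310,5,'c16'); crop('t5',125,145,335,350,3,'c17')
```

```text
pos [0.601  0.1965 0.0664] world d mm [ 0. -0. -0.] tool d mm (now) [ 0. -0.  0.] (final axes) [ 0. -0.  0.] rotvec deg [ 0.01 -0.08 -0.  ] gap 0.4293651084795206 F [ 0.1 -0.4 -5.7]
foot z 0.09206209680156972 pred u 407.08957166040375 427.39872120968096 vmax 285.81847138142217 [418.81228161 285.81847138]
pan ring [416.73647532 284.08643531]
```

View pics/c16.png

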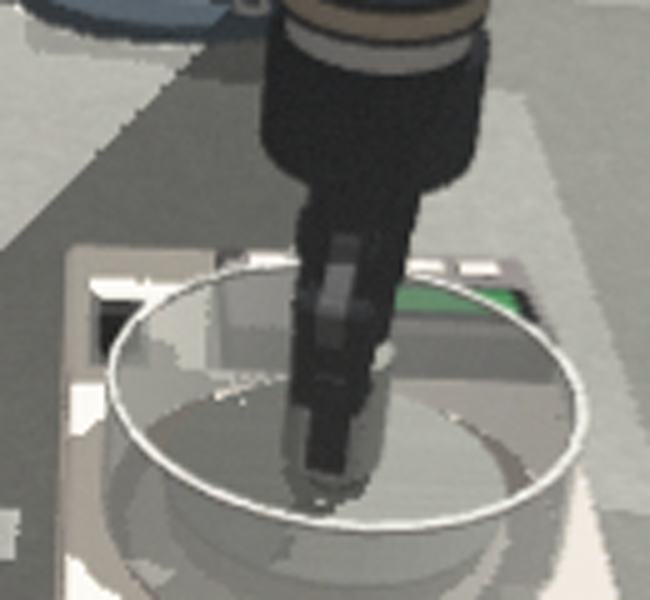

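View pics/t5.png

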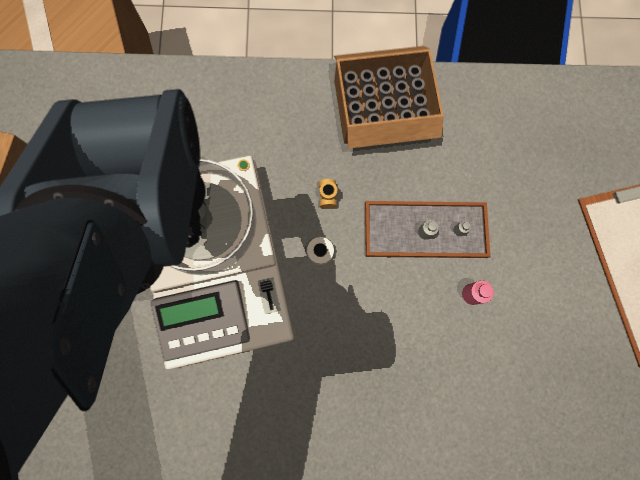

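View pics/w14.png

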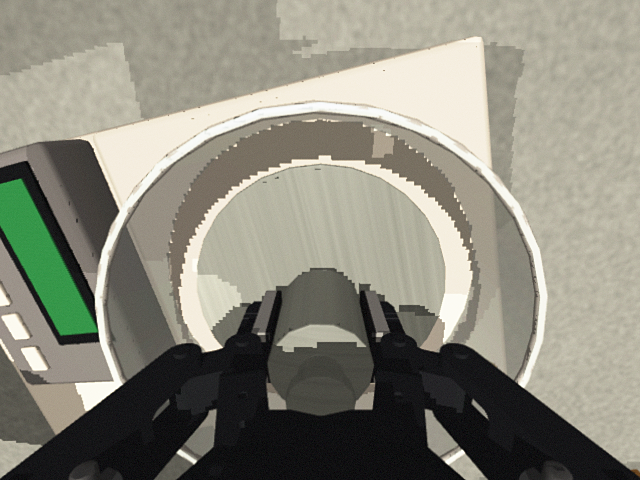

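The weight's foot bottom is at (417,285.6), against a predicted (418.8,285.8), so it is about 10 mm above the pan and centred. The lock is still at the rear, at top-view (267,286), and the tray weights, tee and spool haven't moved. I'll hold for a second and recheck.

Emit:
move_arm(deltas=[25,0,0,0,0,0,0,25,0,0,0,0,0,0,25,0,0,0,0,0,0,25,0,0,0,0,0,0,25,0,0,0,0,0,0,25,0,0,0,0,0,0,25,0,0,0,0,0,0,25,0,0,0,0,0,0,25,0,0,0,0,0,0,25,0,0,0,0,0,0])

```text
t: 17.95
tcp_pos: [0.6008, 0.1964, 0.0663]
tool_rot: [-0.005, 0.708, 0.005, 0.706]
force: [-0.5, -0.5, -4.7]
finger_gap: 0.43
```

Run:
```python
from h import *
plan([.601,.1965,.0664],np.radians(.8))
print(job.sign_off())
```

```text
pos [0.6008 0.1964 0.0663] world d mm [0.2 0.1 0.1] tool d mm (now) [-0.1  0.1  0.2] (final axes) [-0.1  0.1  0.2] rotvec deg [ 0.  -0.1  0. ] gap 0.43030038083765926 F [-0.5 -0.5 -4.7]
the job is handed in; nothing more can be done
None
```

The lock is released, and the 500 g weight is held upright over the middle of the pan, about 10 mm above it. I handed the job in at about 18 s, with the gripper still holding the weight.

- **Lock:** I slid it back until it stalled at its stop. The grip centre measured 127 mm in front of the pan centre, the released position, and it was still there in the last top view.
- **Weight:** The foot is at z ≈ 0.092 m, and the scene picture agreed with the predicted foot outline to within 1–2 px. It is centred to about 1–2 mm and tilted about 0.1°. The wrist load was steady at about 5 N, which is the weight alone, so I saw no sign of touching the pan or shield.
- **Other items:** The other two weights, the tee, the spool and the pink look-alike had not moved in the last top view.

**Checks that disagreed:**
- **Finger ends:** They are about 36 mm behind the reported TCP. I found this from the depth picture and a trial closing above the lock, and allowed for it from then on.
- **Lock travel:** The arm readings gave 26 mm rather than 28 mm. I relied on the stall and the picture instead.

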